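Repack the red service kit tray

ROBOT

A 6-joint arm with a two-finger parallel gripper is mounted at the origin on a cart in front of the work surface, level with it; the furniture and walls round the work are solid. World frame = base frame: x ahead of the robot, y to its left, z up, the work surface at z = 0. Lengths are in mm, angles in rad, forces in N, time in s.
With the tool pointing down it reaches from about 300 to 825 mm from the base axis. Payload 5.4 kg.
Tool frame: the origin (TCP) lies at the very end of the fingers, on their centre line; the grasp point (between the pads) lies 19 mm behind it (arm.grip_point_offset is the distance from the TCP to the grasp point, in mm); z points along the fingers, y is the line along which they close (so a half turn about z gives the same grasp; the last joint's range is limited). The gripper opens to 92 mm and grips with 3 to 60 N. Pads are 20 mm wide; open, the fingers measure 128 mm over their backs; the gripper's body (75 mm by 189 mm) begins 69 mm behind the grasp point.
Start: joints at [-1.515, 0.158, 1.597, -0, 1.386, -0.21], TCP at [151.018, -554.797, 214.601] pointing down, gripper open.
Joint ranges: [-2.91, 2.91], [-0.94, 2.29], [0.18, 2.7], [-1.29, 4.43], [0.17, 2.64], [-3, 3]. Speed limits (rad/s): [2.57, 2.57, 3.14, 3.14, 3.14, 3.14].

INTERFACE

Orientations are given as a unit quaternion [w, x, y, z].
In Python, from cell import arm gives the robot as it stands.
- The arm moves only by the shell command python3 shift.py [FORCE], which reads ROWS from standard input. ROWS is a JSON list of rows, 1 to 8 of them, each written [opening, [dx, dy, dz], turn]: the opening from 0.0 (shut) to 1.0 (fully open), then dx, dy, dz in mm, then a turn about the tool's z in rad; each row shifts and turns the commanded pose from where the row before left it, along the tool's axes as they then stand; what a row does not reach is not made up. A row lasts 1/8 s, in which the tool goes at most 62.5 mm and 0.188 rad, less where a joint would pass 70% of its speed; a pose out of reach is approached as far as the arm can. The fingers move at their own pace and stop on an object; FORCE is the grip in N (left out, the last holds). Time passes only in rows, so rows that do not move let the fingers close. It prints the time, the measured TCP pose, the force, the opening and the grip force at its end. Input that does not fit is refused with a message, and nothing moves.
- arm.state(): the state, without advancing time (a new reading comes with each control period).
- arm.snapshot(name): name is "scene" or "top"; returns the picture (400x640x3 uint8, red, green, blue); there is no depth.
- arm.camera_info(name): a dict with "vfov" (degrees; the focal length in pixels is half the picture's height over the tangent of half this angle, whatever the lens; pixels are square), "cx", "cy" (the principal point, pixels), "distortion" ([k1, k2, p1, p2, k3] as OpenCV has them; the pictures are not rectified), "world_from_camera" (4x4, takes a point from camera to world coordinates). Camera axes: x right, y down, z forward; pixel columns grow to the right and rows downward; lengths in mm; the calibration is good to about 2 mm. A picture is of the moment at which its call begins. camera_info takes no time and is no camera call.
- arm.close_job(): hands the job in; it is judged then, once.
The state is a dict: "clock": time; "qpos": joint angles; "joint_velocities": joint speeds; "effort": joint torques, N m; "ee_pos": TCP position; "tool_rot": TCP orientation; "contact_force": force on the tool from outside, world axes, zero at the start; "torque": the same for the moment, N m; "grip_width": opening from 0.0 (shut) to 1.0 (fully open); "grip_force": force on a finger pad.
Only numpy, scipy, OpenCV 4.12 (cv2) and the standard library are available. Lean on these libraries where they do the work, as an engineer would, in place of code of your own. Each camera call takes 0.05 s, during which the arm holds its last target. There are 200 camera calls.

TASK

Make the red tool tray ready for the next service call: lay the shorter spanner, the red screwdriver, the red bit holder and the grey torch each in the insert whose pocket is cut for it, flat on the pocket floor, the screwdriver's handle in the wide part. Leave the longer spanner and the yellow screwdriver where they lie: they belong to the bench.

Things in the scene. Friction and masses are not known exactly. Their poses are not given: they have to be found in the camera images.
- spanner_short: Plated steel combination spanner, the shorter of the two loose ones, lying flat, 27 mm wide (x) by 188 mm long (y) by 9 mm high, 0.15 kg. Origin: centre of its footprint, at its underside; z up. The straight shank is 8 mm wide (x) and stands 1 to 7 mm above the underside: pinch it across x at the origin, near the balance point. It may lie either way round in its pocket.
- driver_red: Screwdriver with a red handle, lying, 26 mm wide (x) by 212 mm long (y) by 25 mm high, 0.11 kg. Origin: centre of its footprint, at its underside; z up. Handle at the +y end, blade to -y. The handle, 22 mm wide, reaches from 11 to 101 mm along +y; its middle, and the balance point, is 56 mm from the origin towards +y. Grip the handle, not the blade.
- bit_rack: Small red driver-bit holder with a row of bits standing in it, 34 mm wide (x) by 100 mm long (y); its solid body is 22 mm high, the bits reach to 38 mm; 0.16 kg. Origin: centre of its footprint, at its underside; z up. It may lie either way round. Grip across the long sides at the middle.
- torch: Dark grey metal torch (flashlight) lying, 37 mm wide (x; 30 mm across the barrel) by 142 mm long (y) by 37 mm high, 0.21 kg. Origin: centre of its footprint, at its underside; z up. It may lie either way round in its pocket. Grip the barrel across x at the middle.
- insert_spanner: Black insert, 75 x 238 x 20 mm (x, y, z), yellow pocket floor; one of four, 76 mm apart, in a fixed red carrier 17 mm high; order varies. Origin: centre of its underside, 3 mm over the bench; a tool is home with origin and axes over these. For the spanner: the longest plain pocket, 43 x 204 mm (x, y), centred, floor at 13 mm. Cut down to floor height for fingers, y -62 to 62.
- insert_driver: Black insert, 75 x 238 x 14 mm (x, y, z), yellow pocket floor; one of four, 76 mm apart, in a fixed red carrier 17 mm high; order varies. Origin: centre of its underside, 3 mm over the bench; a tool is home with origin and axes over these. For screwdriver: floor at 4 mm; 42 mm wide for the handle (y 3 to 114 mm), 18 mm for the blade (y -114 to 3). Cut down to floor height for fingers, y 33 to 79.
- insert_bits: Black insert, 75 x 238 x 14 mm (x, y, z), yellow pocket floor; one of four, 76 mm apart, in a fixed red carrier 17 mm high; order varies. Origin: centre of its underside, 3 mm over the bench; a tool is home with origin and axes over these. For the bit holder: the shortest pocket, 50 x 116 mm (x, y), centred, floor at 4 mm. Cut down to floor height for fingers, y -23 to 23.
- insert_torch: Black insert, 75 x 238 x 14 mm (x, y, z), yellow pocket floor; one of four, 76 mm apart, in a fixed red carrier 17 mm high; order varies. Origin: centre of its underside, 3 mm over the bench; a tool is home with origin and axes over these. For the torch: plain pocket, 53 x 158 mm (x, y), centred, floor at 4 mm. Cut down to floor height for fingers, y -23 to 23.
- spanner_long: Spanner of the same make as the short one but larger, 36 mm wide (x) by 230 mm long (y) by 9 mm high: too long for the pocket; not part of the kit, to be left where it lies. Origin: centre of its footprint, at its underside; z up. 
- driver_yellow: Screwdriver with a yellow handle, 32 mm wide (x) by 197 mm long (y) by 31 mm high, lying with its handle to +y; not part of the kit, to be left where it lies. Origin: centre of its footprint, at its underside; z up. 

How it is judged (in metres and radians):
At the end, for the whole second after the job is handed in: Short spanner, red screwdriver, bit holder and torch lie at rest, each in its own insert: within 17 mm of its centre seen from above, within 0.25 rad of its length, at most 3 mm above the pocket floor, tilted under 0.06 rad. Long spanner and yellow screwdriver within 30 mm of their start (horizontal distance between spanner_short and insert_spanner below 0.017 m and angle between the y axis of spanner_short and the y axis of insert_spanner, either way round below 0.25 rad and z of spanner_short in the frame of insert_spanner below 0.016 m and angle between each of spanner_short, driver_red, bit_rack, torch's own z axis and vertical below 0.06 rad and linear speed of each of spanner_short, driver_red, bit_rack, torch below 0.02 m/s and horizontal distance between driver_red and insert_driver below 0.017 m and angle between the y axis of driver_red and the y axis of insert_driver, either way round below 0.25 rad and z of driver_red in the frame of insert_driver below 0.007 m and horizontal distance between bit_rack and insert_bits below 0.017 m and angle between the y axis of bit_rack and the y axis of insert_bits, either way round below 0.25 rad and z of bit_rack in the frame of insert_bits below 0.007 m and horizontal distance between torch and insert_torch below 0.017 m and angle between the y axis of torch and the y axis of insert_torch, either way round below 0.25 rad and z of torch in the frame of insert_torch below 0.007 m and distance of each of spanner_long, driver_yellow from where it was at the start of the episode below 0.03 m); the robot touches nothing.
It fails at once if the longer spanner is moved more than 30 mm (distance of spanner_long from where it was at the start of the episode above 0.03 m).
It fails at once if the yellow screwdriver is moved more than 30 mm (distance of driver_yellow from where it was at the start of the episode above 0.03 m).
It also fails if it takes over 99 s, if anything falls off the work surface, if the arm or the gripper's body presses on something with over 40 N, if the wrist force passes 120 N, or if a joint passes its speed limit or range.

## Working session

There is one attempt and no reset: what is moved stays moved. The work goes in short steps, Python scripts to look and compute and a shell command to move; the robot and the scene stay as the last step left them, time stands still between calls to the robot, and variables do not carry over. Pictures are saved under pics/ and viewed, at most 14 in all, crops included, and the job is handed in when it is done.

```bash
mkdir -p pics; ls
python3 - <<'E'
from cell import arm
import cv2
for n in ("top","scene"):
    im=arm.snapshot(n); cv2.imwrite(f"pics/{n}0.png",im[:,:,::-1]); print(n,arm.camera_info(n))
print(arm.state())
E
```

```text
cell.py
pics
shift.py
top {'vfov': 51.76803097826829, 'cx': 323.4822310569183, 'cy': 199.74403253898424, 'distortion': array([-0.03259193,  0.        ,  0.        ,  0.        ,  0.        ]), 'world_from_camera': array([[ 2.78789798e-02, -9.94461236e-01,  1.01339096e-01,
         4.22830360e+02],
       [-9.99567091e-01, -2.86876203e-02, -6.53070302e-03,
        -4.85743593e+00],
       [ 9.40170850e-03, -1.01113156e-01, -9.94830507e-01,
         1.07942302e+03],
       [ 0.00000000e+00,  0.00000000e+00,  0.00000000e+00,
         1.00000000e+00]])}
scene {'vfov': 53.471573371784615, 'cx': 328.4961994301367, 'cy': 200.97361078535886, 'distortion': array([-0.04793397,  0.        ,  0.        ,  0.        ,  0.        ]), 'world_from_camera': array([[-8.52152502e-01, -3.04694293e-01,  4.25438011e-01,
         4.05289533e+01],
       [-5.23252453e-01,  5.06323545e-01, -6.85451193e-01,
         8.16690489e+02],
       [-6.55621523e-03, -8.06720432e-01, -5.90896912e-01,
         7.21642199e+02],
       [ 0.00000000e+00,  0.00000000e+00,  0.00000000e+00,
         1.00000000e+00]])}
{'clock': 0.1, 'qpos': array([-1.51510422e+00,  1.58992545e-01,  1.59808320e+00, -1.04074140e-05,
        1.38618681e+00, -2.10117255e-01]), 'joint_velocities': array([ 0.00077527, -0.00202854, -0.00181191, -0.00031516, -0.0018799 ,
       -0.00146499]), 'effort': array([ 3.68674519e-04, -3.86502743e+01, -3.22959459e+01,  7.03700306e-02,
        3.39320325e-02, -4.49669255e-05]), 'ee_pos': array([ 150.98215931, -554.24953315,  213.7252829 ]), 'tool_rot': array([-8.32857289e-04,  9.91180693e-01,  1.32514668e-01,  5.93053847e-05]), 'contact_force': array([-0.22618253,  0.10720879,  0.33221197]), 'torque': array([-0.00874848, -0.01028921,  0.01327451]), 'grip_force': 0.0, 'grip_width': 0.9979801431696136}
```

View pics/top0.png

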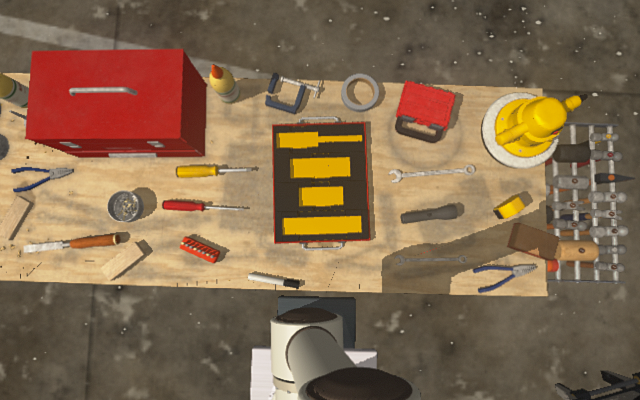

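View pics/scene0.png

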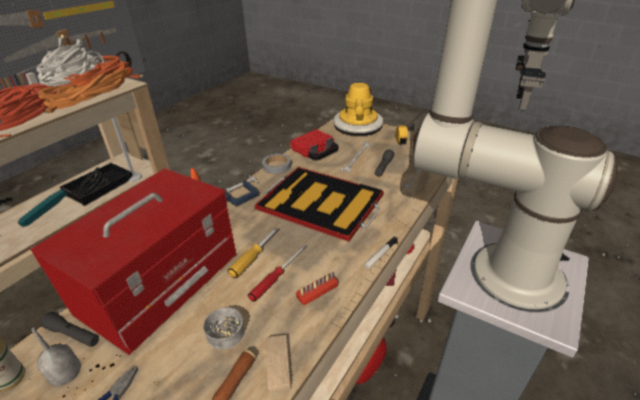

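The top view shows the tray at about (321,182), with its inserts running image-horizontally. From the far side they are driver, torch, bits and spanner. There is a spanner at (432,173) and another in shadow at (432,261). The torch is at (432,213), the red driver at (205,206), the bit holder at (201,249) and the yellow driver at (216,171).

```bash
cat > h.py <<'E'
import numpy as np, cv2
from cell import arm
def px2w(pts,z,name="top"):
    c=arm.camera_info(name); f=200/np.tan(np.radians(c["vfov"]/2))
    K=np.array([[f,0,c["cx"]],[0,f,c["cy"]],[0,0,1.]])
    u=cv2.undistortPoints(np.array(pts,float).reshape(-1,1,2),K,c["distortion"]).reshape(-1,2)
    T=c["world_from_camera"]; d=np.c_[u,np.ones(len(u))]@T[:3,:3].T; o=T[:3,3]
    return (o+d*((np.atleast_1d(z)-o[2])/d[:,2])[:,None])
def crop(im,fn,x0,x1,y0,y1,s=6,gain=1.):
    c=im[y0:y1,x0:x1,::-1]; c=cv2.resize(np.clip(c*gain,0,255).astype(np.uint8),None,fx=s,fy=s,interpolation=cv2.INTER_CUBIC)
    for x in range((x0//10+1)*10,x1,10): cv2.line(c,((x-x0)*s,0),((x-x0)*s,6 if x%50 else 18),(255,0,255),2)
    for y in range((y0//10+1)*10,y1,10): cv2.line(c,(0,(y-y0)*s),(6 if y%50 else 18,(y-y0)*s),(255,0,255),2)
    cv2.imwrite(fn,c)
E
python3 - <<'E'
from h import *
im=cv2.imread("pics/top0.png")[:,:,::-1]
crop(im,"pics/c1.png",150,265,155,265,6 and 5); crop(im,"pics/c2.png",380,490,155,275,5,1.6); crop(im,"pics/c3.png",265,380,115,250,4)
E
```

```text
(no output)
```

View pics/c1.png

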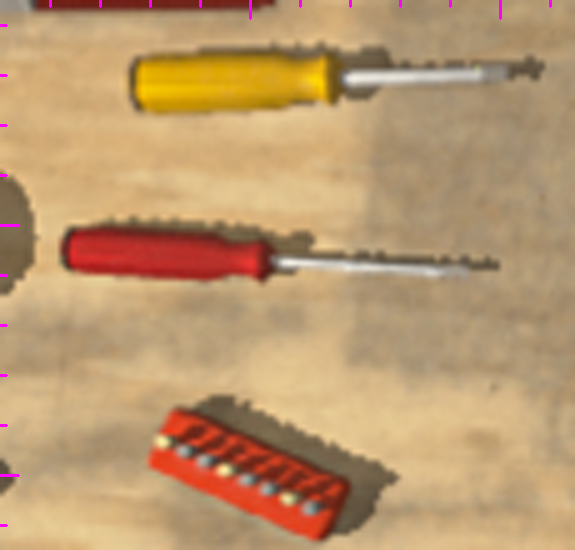

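View pics/c2.png

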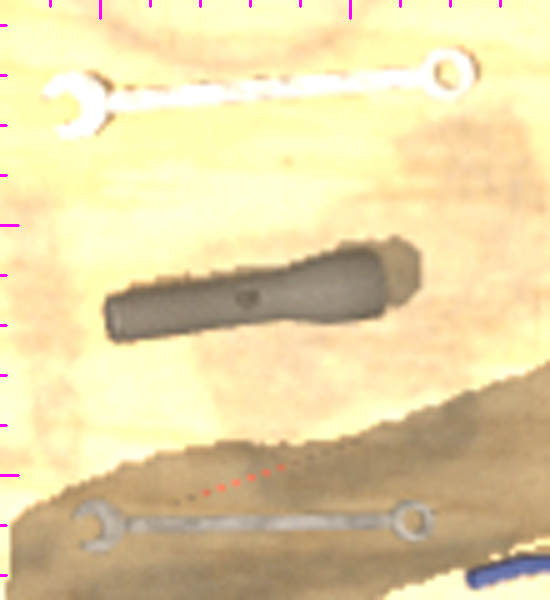

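View pics/c3.png

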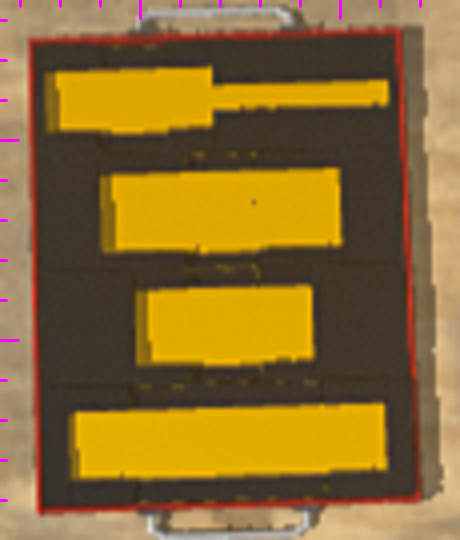

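Spanner identification: the shadowed one is about 73 px long (~190 mm) and the far one about 87 px (~228 mm). So the short spanner is the one in shadow, at (430,259).

```bash
cat > m.py <<'E'
from h import *
def seg(n,o,s,a,b,za,zb):
    p=[((q[0]+.5)/s-.5+o[0],(q[1]+.5)/s-.5+o[1]) for q in (a,b)]
    P=px2w(p,[za,zb]); d=P[0]-P[1]  # a is image left = +y
    print(n,"mid",P.mean(0).round(1)[:2],"len %.1f"%np.hypot(*d[:2]),"yaw of y-axis(0=+y, ccw) %.3f"%np.arctan2(-d[0],d[1]),P[:,:2].round(0).tolist())
A=(150,155);B=(380,155);C=(265,115)
seg("spanner",B,5,(72,526),(434,520),5,5)
seg("long",B,5,(43,107),(478,72),5,5)
seg("torch",B,5,(106,320),(388,282),15,18)
seg("red",A,5,(62,248),(470,271),12,12)
seg("redhandle",A,5,(62,248),(268,262),12,12)
seg("yellow",A,5,(132,83),(508,73),15,15)
seg("bits",A,5,(165,436),(336,511),22,0)
seg("Idriver",C,4,(46,101),(388,93),7,12)
seg("Itorch",C,4,(100,213),(342,206),7,12)
seg("Ibits",C,4,(136,327),(314,322),7,12)
seg("Ispanner",C,4,(70,446),(388,436),16,20)
seg("carrierL",C,4,(30,40),(40,512),17,17)
seg("carrierR",C,4,(402,30),(418,500),17,17)
E
python3 m.py
```

```text
spanner mid [ 385.2 -293.5] len 189.4 yaw of y-axis(0=+y, ccw) 0.041 [[381.0, -199.0], [389.0, -388.0]]
long mid [ 613.2 -297.2] len 233.7 yaw of y-axis(0=+y, ccw) 0.111 [[600.0, -181.0], [626.0, -413.0]]
torch mid [ 499.8 -286.7] len 148.3 yaw of y-axis(0=+y, ccw) 0.160 [[488.0, -214.0], [512.0, -360.0]]
red mid [504.9 301.4] len 213.4 yaw of y-axis(0=+y, ccw) -0.027 [[508.0, 408.0], [502.0, 195.0]]
redhandle mid [505.7 354.1] len 108.1 yaw of y-axis(0=+y, ccw) -0.039 [[508.0, 408.0], [504.0, 300.0]]
yellow mid [600.6 277.7] len 197.1 yaw of y-axis(0=+y, ccw) 0.055 [[595.0, 376.0], [606.0, 179.0]]
bits mid [394.1 302.9] len 91.6 yaw of y-axis(0=+y, ccw) -0.407 [[412.0, 345.0], [376.0, 261.0]]
Idriver mid [693.6   5. ] len 226.8 yaw of y-axis(0=+y, ccw) 0.048 [[688.0, 118.0], [699.0, -108.0]]
Itorch mid [6.181e+02 1.000e-01] len 159.2 yaw of y-axis(0=+y, ccw) 0.053 [[614.0, 80.0], [622.0, -79.0]]
Ibits mid [542.1  -4.7] len 116.2 yaw of y-axis(0=+y, ccw) 0.052 [[539.0, 53.0], [545.0, -63.0]]
Ispanner mid [465.8  -9.4] len 204.7 yaw of y-axis(0=+y, ccw) 0.059 [[460.0, 93.0], [472.0, -112.0]]
carrierL mid [571.7 119.8] len 310.1 yaw of y-axis(0=+y, ccw) -1.509 [[726.0, 129.0], [417.0, 110.0]]
carrierR mid [ 586.1 -124.1] len 309.7 yaw of y-axis(0=+y, ccw) -1.520 [[741.0, -116.0], [431.0, -132.0]]
```

```bash
cat > d.py <<'E'
# usage: d.py x y z yaw  -> deltas in present tool axes, turn needed
import sys; from h import *
from scipy.spatial.transform import Rotation as R
x,y,z,w=map(float,sys.argv[1:5]); s=arm.state()
q=s["tool_rot"]; M=R.from_quat([q[1],q[2],q[3],q[0]]).as_matrix()
a=np.arctan2(M[1,0],M[0,0]); t=-(w+np.pi/2-a); t=(t+np.pi)%(2*np.pi)-np.pi
v=np.array([x,y,z])-s["ee_pos"]; Z=R.from_rotvec([0,0,t]).as_matrix()
print("now",s["ee_pos"].round(1),"turn %.3f"%t,"d(now)",(M.T@v).round(1),"d(after turn)",((M@Z).T@v).round(1),"tilt",np.arccos(-M[2,2]).round(3),"F",s["contact_force"].round(1),"grip",s["grip_width"].round(3),s["grip_force"].round(1),"t",s["clock"])
E
echo '[[1,[0,0,0],-0.168],[1,[0,0,0],-0.168],[1,[0,0,0],-0.168],[1,[0,0,0],-0.168],[1,[0,0,0],-0.168],[1,[0,0,0],-0.168],[1,[0,0,0],-0.168],[1,[0,0,0],-0.168]]' | python3 shift.py 20; python3 d.py 385 -293.5 60 0.041
```

```text
clock: 1.1
ee_pos: [151.0, -554.4, 214.0]
tool_rot: [-0.0, 0.691, 0.723, 0.0]
contact_force: [-0.0, -1.3, -0.2]
grip_width: 1.001
grip_force: 0.0Traceback (most recent call last):
  File "d.py", line 8, in <module>
    print("now",s["ee_pos"].round(1),"turn %.3f"%t,"d(now)",(M.T@v).round(1),"d(after turn)",((M@Z).T@v).round(1),"tilt",np.arccos(-M[2,2]).round(3),"F",s["contact_force"].round(1),"grip",s["grip_width"].round(3),s["grip_force"].round(1),"t",s["clock"])
                                                                                                                                                                                            ^^^^^^^^^^^^^^^^^^^^^
AttributeError: 'float' object has no attribute 'round'
```

```bash
sed -i 's/s\["grip_width"\].round(3),s\["grip_force"\].round(1)/"%.3f %.1f"%(s["grip_width"],s["grip_force"])/' d.py; python3 d.py 385 -293.5 60 0.041
```

```text
now [ 151.  -554.4  214. ] turn 0.004 d(now) [250.1 245.4 154.3] d(after turn) [250.9 244.5 154.3] tilt 0.001 F [-0.  -1.3 -0.2] grip 1.001 0.0 t 1.1
```

```bash
echo '[[0.5,[31.3,30.6,10],0],[0.5,[31.3,30.6,10],0],[0.5,[31.3,30.6,10],0],[0.5,[31.3,30.6,10],0],[0.5,[31.3,30.6,10],0],[0.5,[31.3,30.6,10],0],[0.5,[31.3,30.6,10],0],[0.5,[31.3,30.6,10],0]]' | python3 shift.py; echo '[[0.5,[0,0,35],0],[0.5,[0,0,35],0],[0.5,[0,0,0],0]]' | python3 shift.py ;python3 d.py 385 -293.5 2 0.041
python3 - <<'E'
from h import *
im=arm.snapshot("top"); crop(im,"pics/t1.png",370,500,190,290,5,1.5)
E
```

```text
clock: 2.1
ee_pos: [386.5, -293.7, 134.0]
tool_rot: [-0.0, 0.693, 0.721, 0.0]
contact_force: [-0.7, 0.9, 0.8]
grip_width: 0.498
grip_force: 0.0
clock: 2.48
ee_pos: [384.1, -292.6, 61.9]
tool_rot: [-0.003, 0.693, 0.721, 0.0]
contact_force: [0.4, -0.0, 0.1]
grip_width: 0.496
grip_force: 0.0
now [ 384.1 -292.6   61.9] turn -0.002 d(now) [-1.3  1.1 59.9] d(after turn) [-1.3  1.1 59.9] tilt 0.007 F [ 0.4 -0.   0.1] grip 0.496 0.0 t 2.475
```

View pics/t1.png

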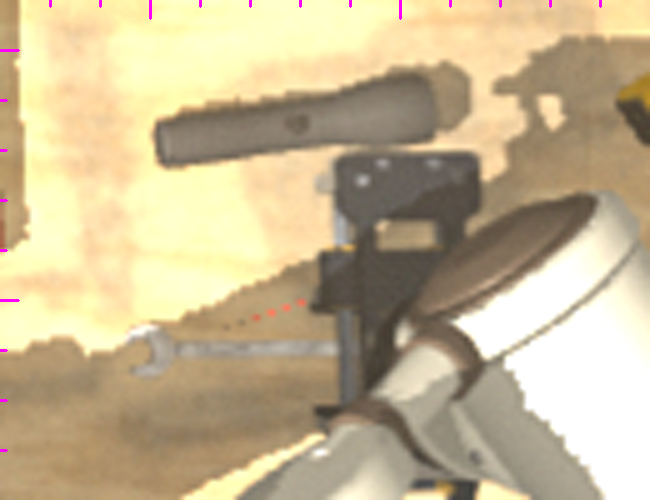

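The open fingers straddle the short spanner's shank at about (440,260) and the torch is clear, so I go down and grip.

```bash
echo '[[0.5,[-1,1,25],0],[0.5,[0,0,25],0],[0.5,[0,0,9],0],[0.5,[0,0,0],0],[0,[0,0,0],0],[0,[0,0,0],0],[0,[0,0,0],0],[0,[0,0,0],0]]' | python3 shift.py 30; python3 d.py 385 -293.5 2 0.041
```

```text
clock: 3.52
ee_pos: [387.0, -296.1, 5.8]
tool_rot: [0.0, 0.693, 0.721, -0.0]
contact_force: [-0.9, -0.4, 0.2]
grip_width: 0.084
grip_force: 0.2
now [ 387.  -296.1    5.8] turn -0.002 d(now) [ 2.7 -1.9  3.8] d(after turn) [ 2.7 -1.9  3.8] tilt 0.0 F [-0.9 -0.4  0.2] grip 0.084 0.2 t 3.525
```

```bash
echo '[[0.3,[0,0,0],0],[0.3,[0,0,0],0],[0.3,[0,0,4],0],[0.3,[0,0,0],0],[0,[0,0,0],0],[0,[0,0,0],0],[0,[0,0,0],0],[0,[0,0,0],0]]' | python3 shift.py 30; echo '[[0,[0,0,0],0],[0,[0,0,-20],0],[0,[0,0,-40],0],[0,[0,0,-40],0],[0,[0,0,0],0]]' | python3 shift.py; python3 d.py 465.8 -9.4 120 0.057
```

```text
clock: 4.53
ee_pos: [387.0, -296.1, 1.7]
tool_rot: [0.0, 0.693, 0.721, -0.0]
contact_force: [0.2, -0.2, -0.1]
grip_width: 0.08
grip_force: 30.0
clock: 5.15
ee_pos: [388.5, -298.0, 104.7]
tool_rot: [0.003, 0.693, 0.721, -0.0]
contact_force: [-0.1, -0.2, -1.4]
grip_width: 0.073
grip_force: 30.0
now [ 388.5 -298.   104.7] turn -0.018 d(now) [285.3  88.5 -16.5] d(after turn) [283.7  93.6 -16.5] tilt 0.007 F [-0.1 -0.2 -1.4] grip 0.073 30.0 t 5.15
```

```bash
echo '[[0,[40.5,13.4,-2],-0.018],[0,[40.5,13,-2],0],[0,[40.5,13,0],0],[0,[40.5,13,0],0],[0,[40.5,13,0],0],[0,[40.5,13,0],0],[0,[38,13,0],0],[0,[0,0,0],0]]' | python3 shift.py; echo '[[0,[0,0,0],0],[0,[0,0,0],0]]' | python3 shift.py;python3 d.py 465.8 -12 40 0.057;  python3 - <<'E'
from h import *
im=arm.snapshot("top"); crop(im,"pics/t2.png",240,400,100,250,4,1)
E
```

```text
clock: 6.15
ee_pos: [461.7, -8.1, 103.7]
tool_rot: [-0.002, 0.685, 0.728, -0.001]
contact_force: [0.0, -1.0, -1.5]
grip_width: 0.078
grip_force: 30.0
clock: 6.4
ee_pos: [462.4, -11.3, 105.1]
tool_rot: [-0.0, 0.687, 0.726, -0.0]
contact_force: [-0.2, 0.0, -1.7]
grip_width: 0.081
grip_force: 30.0
now [462.4 -11.3 105.1] turn -0.001 d(now) [-0.9  3.4 65.1] d(after turn) [-0.9  3.4 65.1] tilt 0.001 F [-0.2  0.  -1.7] grip 0.081 30.0 t 6.4
```

View pics/t2.png

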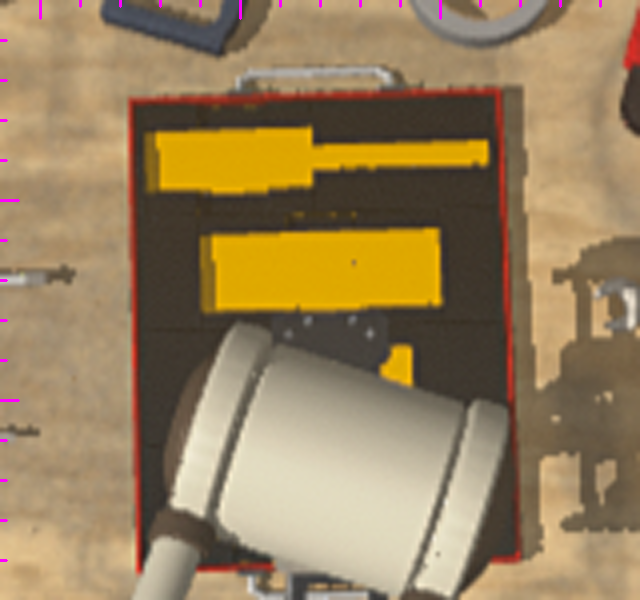

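The arm hides the pocket here, so I place from the measured coordinates.

```bash
echo '[[0,[-1,3.4,25],0],[0,[0,0,30],0],[0,[0,0,20],0],[0,[0,0,8],0],[0,[0,0,3],0],[0,[0,0,0],0]]' | python3 shift.py; python3 d.py 465.8 -12 18 0.057
```

```text
clock: 7.2
ee_pos: [466.9, -11.6, 20.2]
tool_rot: [0.001, 0.687, 0.727, 0.0]
contact_force: [-0.3, 0.3, -1.5]
grip_width: 0.08
grip_force: 30.0
now [466.9 -11.6  20.2] turn -0.000 d(now) [-0.3 -1.1  2.2] d(after turn) [-0.3 -1.1  2.2] tilt 0.001 F [-0.3  0.3 -1.5] grip 0.080 30.0 t 7.2
```

```bash
echo '[[0,[0,0,1.5],0],[0,[0,0,0],0],[0.25,[0,0,0],0],[0.25,[0,0,0],0],[0.25,[0,0,-20],0],[0.6,[0,0,-40],0],[0.6,[0,0,-40],0],[0.6,[0,0,0],0]]' | python3 shift.py; python3 d.py 499.8 -286.7 120 0.16
```

```text
clock: 8.2
ee_pos: [469.2, -12.0, 121.6]
tool_rot: [0.003, 0.687, 0.727, 0.002]
contact_force: [-0.2, -0.9, -0.6]
grip_width: 0.552
grip_force: 0.0
now [469.2 -12.  121.6] turn -0.103 d(now) [-276.    14.9    2.5] d(after turn) [-276.1  -13.5    2.5] tilt 0.008 F [-0.2 -0.9 -0.6] grip 0.552 0.0 t 8.2
```

```bash
echo '[[0.6,[0,0,0],-0.103],[0.6,[-46,-2.2,0],0],[0.6,[-46,-2.2,0],0],[0.6,[-46,-2.2,0],0],[0.6,[-46,-2.2,0],0],[0.6,[-46,-2.2,0],0],[0.6,[-46,-2.2,0],0],[0.6,[0,0,0],0]]' | python3 shift.py; echo '[[0.6,[0,0,30],0],[0.6,[0,0,20],0],[0.6,[0,0,0],0],[0.6,[0,0,0],0]]' | python3 shift.py;python3 d.py 499.8 -286.7 10 0.16;  python3 - <<'E'
from h import *
im=arm.snapshot("top"); a=np.zeros((400,640,3),np.uint8)
crop(im[:,:,:],"pics/t3.png",265,480,150,290,3,1.2)
E
```

```text
clock: 9.2
ee_pos: [496.6, -288.2, 116.7]
tool_rot: [-0.001, 0.65, 0.76, -0.0]
contact_force: [-0.4, 0.3, -0.2]
grip_width: 0.598
grip_force: 0.0
clock: 9.7
ee_pos: [497.5, -285.4, 68.5]
tool_rot: [0.0, 0.648, 0.762, 0.0]
contact_force: [-0.8, 0.0, 0.5]
grip_width: 0.603
grip_force: 0.0
now [ 497.5 -285.4   68.5] turn 0.001 d(now) [-1.7  2.1 58.5] d(after turn) [-1.7  2.1 58.5] tilt 0.0 F [-0.8  0.   0.5] grip 0.603 0.0 t 9.7
```

View pics/t3.png

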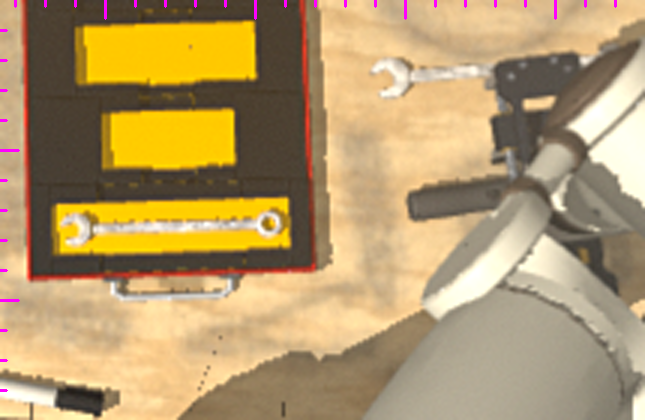

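The short spanner lies centred in its pocket: its ends are at (285,225) and (360,223), with the pocket running from 282 to 362. The torch sits between the fingers near (432,213).

```bash
echo '[[0.6,[-1.5,2,25],0],[0.6,[0,0,25],0],[0.6,[0,0,8.5],0],[0.6,[0,0,0],0],[0,[0,0,0],0],[0,[0,0,0],0],[0,[0,0,0],0],[0,[0,0,0],0]]' | python3 shift.py 35; python3 d.py 499.8 -286.7 10 0.16; echo '[[0,[0,0,0],0],[0,[0,0,-20],0],[0,[0,0,-40],0],[0,[0,0,-40],0],[0,[0,0,0],0],[0,[0,0,0],0]]' | python3 shift.py; python3 d.py 618.1 0 110 0.057
```

```text
clock: 10.75
ee_pos: [500.4, -287.5, 10.6]
tool_rot: [0.001, 0.648, 0.761, 0.0]
contact_force: [2.3, 0.5, 2.7]
grip_width: 0.32
grip_force: 35.0
now [ 500.4 -287.5   10.6] turn -0.000 d(now) [ 0.9 -0.4  0.5] d(after turn) [ 0.9 -0.4  0.5] tilt 0.002 F [2.3 0.5 2.7] grip 0.320 35.0 t 10.75
clock: 11.5
ee_pos: [498.5, -286.2, 108.3]
tool_rot: [-0.001, 0.648, 0.761, -0.0]
contact_force: [-1.2, 0.2, -1.7]
grip_width: 0.323
grip_force: 35.0
now [ 498.5 -286.2  108.3] turn 0.103 d(now) [263.5 163.7  -1.5] d(after turn) [279.  135.8  -1.5] tilt 0.003 F [-1.2  0.2 -1.7] grip 0.323 35.0 t 11.5
```

```bash
echo '[[0,[0,0,0],0.103],[0,[40,19.4,0],0],[0,[40,19.4,0],0],[0,[40,19.4,0],0],[0,[40,19.4,0],0],[0,[40,19.4,0],0],[0,[40,19.4,0],0],[0,[39,19.4,0],0]]' | python3 shift.py; echo '[[0,[0,0,0],0],[0,[0,0,0],0],[0,[0,0,0],0]]' | python3 shift.py;python3 d.py 618.1 0 20 0.057
```

```text
clock: 12.5
ee_pos: [617.7, 1.0, 106.7]
tool_rot: [-0.002, 0.687, 0.727, -0.001]
contact_force: [0.3, -0.1, -2.5]
grip_width: 0.327
grip_force: 35.0
clock: 12.88
ee_pos: [618.3, -1.8, 108.7]
tool_rot: [-0.001, 0.687, 0.726, -0.001]
contact_force: [-0.4, -0.1, -1.6]
grip_width: 0.324
grip_force: 35.0
now [618.3  -1.8 108.7] turn -0.001 d(now) [ 1.8  0.1 88.7] d(after turn) [ 1.8  0.1 88.7] tilt 0.002 F [-0.4 -0.1 -1.6] grip 0.324 35.0 t 12.875
```

Floor target: TCP = 7 + 10.6 ≈ 17.6.

```bash
echo '[[0,[1.5,0,30],0],[0,[0,0,30],0],[0,[0,0,20],0],[0,[0,0,8],0],[0,[0,0,1],0],[0,[0,0,0],0],[0,[0,0,0],0]]' | python3 shift.py; python3 d.py 618.1 0 17.6 0.057
```

```text
clock: 13.75
ee_pos: [619.9, 0.7, 21.7]
tool_rot: [0.001, 0.687, 0.727, 0.001]
contact_force: [0.5, 0.1, -2.2]
grip_width: 0.325
grip_force: 35.0
now [619.9   0.7  21.7] turn 0.000 d(now) [-0.5 -1.9  4.1] d(after turn) [-0.5 -1.9  4.1] tilt 0.002 F [ 0.5  0.1 -2.2] grip 0.325 35.0 t 13.75
```

```bash
echo '[[0,[0,-1,3],0],[0,[0,0,0],0],[0,[0,0,0],0]]' | python3 shift.py; echo '[[0.4,[0,0,0],0],[0.4,[0,0,0],0],[0.42,[0,0,-15],0],[0.5,[0,0,-35],0],[0.6,[0,0,-40],0],[0.6,[0,0,-20],0],[0.6,[0,0,0],0]]' | python3 shift.py; python3 d.py 394 303 130 -0.407
```

```text
clock: 14.12
ee_pos: [618.1, 0.7, 17.6]
tool_rot: [-0.0, 0.687, 0.727, -0.0]
contact_force: [-0.0, -0.3, -1.1]
grip_width: 0.325
grip_force: 35.0
clock: 15.0
ee_pos: [619.4, 0.5, 129.7]
tool_rot: [0.002, 0.687, 0.727, 0.001]
contact_force: [-0.1, -0.2, -0.8]
grip_width: 0.604
grip_force: 0.0
now [6.194e+02 5.000e-01 1.297e+02] turn 0.464 d(now) [ 314.9 -207.8   -1.4] d(after turn) [ 188.6 -326.7   -1.4] tilt 0.004 F [-0.1 -0.2 -0.8] grip 0.604 0.0 t 15.0
```

```bash
echo '[[0.6,[0,0,0],0.155],[0.6,[0,0,0],0.155],[0.6,[0,0,0],0.154],[0.6,[0,0,0],0]]' | python3 shift.py; python3 d.py 394.5 300.5 130 -0.407
```

```text
clock: 15.5
ee_pos: [616.9, 0.9, 125.6]
tool_rot: [-0.001, 0.835, 0.55, -0.001]
contact_force: [-0.4, 0.1, -0.9]
grip_width: 0.6
grip_force: 0.0
now [616.9   0.9 125.6] turn 0.002 d(now) [ 187.6 -322.5   -3.5] d(after turn) [ 187.1 -322.8   -3.5] tilt 0.003 F [-0.4  0.1 -0.9] grip 0.600 0.0 t 15.5
```

```bash
echo '[[0.6,[23.4,-40.3,0],0],[0.6,[23.4,-40.3,0],0],[0.6,[23.4,-40.3,0],0],[0.6,[23.4,-40.3,0],0],[0.6,[23.4,-40.3,0],0],[0.6,[23.4,-40.3,0],0],[0.6,[23.4,-40.3,0],0],[0.6,[23.4,-40.3,0],0]]' | python3 shift.py; echo '[[0.6,[0,0,20],0],[0.6,[0,0,20],0],[0.6,[0,0,0],0],[0.6,[0,0,0],0]]' | python3 shift.py;python3 d.py 394.5 300.5 10 -0.407;  python3 - <<'E'
from h import *
im=arm.snapshot("top"); crop(im,"pics/t4.png",150,385,110,270,3,1.)
E
```

```text
clock: 16.5
ee_pos: [394.5, 301.1, 126.7]
tool_rot: [-0.0, 0.835, 0.551, -0.001]
contact_force: [0.2, 1.9, -0.9]
grip_width: 0.598
grip_force: 0.0
clock: 17.0
ee_pos: [396.3, 300.2, 87.9]
tool_rot: [0.0, 0.835, 0.55, 0.0]
contact_force: [-0.5, -0.2, 0.4]
grip_width: 0.6
grip_force: 0.0
now [396.3 300.2  87.9] turn 0.001 d(now) [-0.5 -1.8 77.9] d(after turn) [-0.5 -1.8 77.9] tilt 0.0 F [-0.5 -0.2  0.4] grip 0.600 0.0 t 17.0
```

View pics/t4.png

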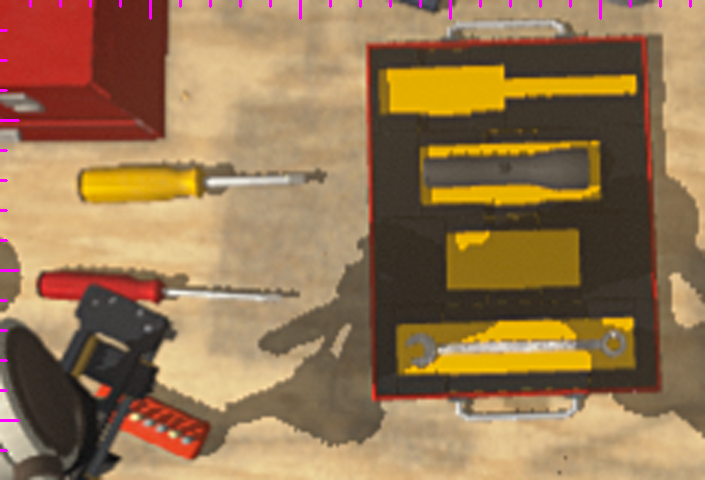

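The torch lies in its pocket (about 3 mm towards +y, well within tolerance). The fingers straddle the bit holder.

```bash
echo '[[0.6,[0,-1,35],0],[0.6,[0,0,25],0],[0.6,[0,0,15],0],[0.6,[0,0,0],0],[0.6,[0,0,0],0],[0.6,[0,0,0],0]]' | python3 shift.py;python3 d.py 394.5 300.5 10.5 -0.407; echo '[[0,[0,0,0],0],[0,[0,0,0],0],[0,[0,0,0],0],[0,[0,0,0],0]]' | python3 shift.py 35; python3 d.py 394.5 300.5 10.5 -0.407
```

```text
clock: 17.8
ee_pos: [396.2, 301.1, 13.7]
tool_rot: [0.0, 0.835, 0.55, 0.001]
contact_force: [0.0, 0.1, 0.6]
grip_width: 0.603
grip_force: 0.0
now [396.2 301.1  13.7] turn 0.000 d(now) [-1.2 -1.3  3.2] d(after turn) [-1.2 -1.3  3.2] tilt 0.002 F [0.  0.1 0.6] grip 0.603 0.0 t 17.8
clock: 18.3
ee_pos: [395.2, 300.8, 12.8]
tool_rot: [-0.0, 0.835, 0.55, -0.0]
contact_force: [-0.9, 0.1, 3.0]
grip_width: 0.363
grip_force: 34.9
now [395.2 300.8  12.8] turn 0.000 d(now) [-0.5 -0.5  2.3] d(after turn) [-0.5 -0.5  2.3] tilt 0.0 F [-0.9  0.1  3. ] grip 0.363 34.9 t 18.3
```

```bash
echo '[[0,[0,0,-20],0],[0,[0,0,-40],0],[0,[0,0,-40],0],[0,[0,0,0],-0.155],[0,[0,0,0],-0.155],[0,[0,0,0],-0.154],[0,[0,0,0],0],[0,[0,0,0],0]]' | python3 shift.py; python3 d.py 542.1 -4.7 110 0.057
```

```text
clock: 19.3
ee_pos: [395.1, 300.5, 112.3]
tool_rot: [-0.0, 0.688, 0.726, -0.0]
contact_force: [-0.3, 0.2, -1.0]
grip_width: 0.366
grip_force: 34.9
now [395.1 300.5 112.3] turn -0.003 d(now) [-312.8  130.2    2.3] d(after turn) [-313.1  129.4    2.3] tilt 0.0 F [-0.3  0.2 -1. ] grip 0.366 34.9 t 19.3
```

```bash
echo '[[0,[-39.1,16.2,0],0],[0,[-39.1,16.2,0],0],[0,[-39.1,16.2,0],0],[0,[-39.1,16.2,0],0],[0,[-39.1,16.2,0],0],[0,[-39.1,16.2,0],0],[0,[-39.1,16.2,0],0],[0,[-39.1,16.2,0],0]]' | python3 shift.py; echo '[[0,[0,0,0],0],[0,[0,0,0],0],[0,[0,0,30],0],[0,[0,0,0],0],[0,[0,0,0],0]]' | python3 shift.py;python3 d.py 542.1 -4.7 19.8 0.057
```

```text
clock: 20.3
ee_pos: [542.9, -5.6, 112.5]
tool_rot: [-0.0, 0.687, 0.726, 0.0]
contact_force: [-0.1, -0.3, -0.6]
grip_width: 0.363
grip_force: 34.9
clock: 20.92
ee_pos: [542.5, -3.5, 83.2]
tool_rot: [0.0, 0.686, 0.727, 0.0]
contact_force: [0.6, 0.4, -2.6]
grip_width: 0.366
grip_force: 34.9
now [542.5  -3.5  83.2] turn 0.001 d(now) [-1.1 -0.5 63.4] d(after turn) [-1.1 -0.5 63.4] tilt 0.0 F [ 0.6  0.4 -2.6] grip 0.366 34.9 t 20.925
```

```bash
echo '[[0,[-1,-0.5,30],0],[0,[0,0,20],0],[0,[0,0,10],0],[0,[0,0,3],0],[0,[0,0,0],0],[0,[0,0,0],0]]' | python3 shift.py;python3 d.py 542.1 -4.7 19.8 0.057
```

```text
clock: 21.68
ee_pos: [542.8, -5.5, 20.5]
tool_rot: [0.001, 0.687, 0.727, 0.0]
contact_force: [0.0, 0.1, -1.0]
grip_width: 0.365
grip_force: 34.9
now [542.8  -5.5  20.5] turn 0.000 d(now) [ 0.8 -0.6  0.7] d(after turn) [ 0.8 -0.6  0.7] tilt 0.002 F [ 0.   0.1 -1. ] grip 0.365 34.9 t 21.675
```

```bash
echo '[[0,[0,0,1],0],[0,[0,0,0],0],[0.44,[0,0,0],0],[0.44,[0,0,0],0],[0.46,[0,0,-15],0],[0.55,[0,0,-45],0],[0.55,[0,0,-45],0],[0.55,[0,0,0],0.087]]' | python3 shift.py; python3 d.py 506.6 357.4 120 -0.03
```

```text
clock: 22.68
ee_pos: [545.5, -6.0, 129.4]
tool_rot: [0.004, 0.718, 0.696, 0.003]
contact_force: [-0.4, 0.1, -0.8]
grip_width: 0.549
grip_force: 0.0
now [545.5  -6.  129.4] turn -0.002 d(now) [362.  -50.6   8.2] d(after turn) [362.1 -49.8   8.2] tilt 0.01 F [-0.4  0.1 -0.8] grip 0.549 0.0 t 22.675
```

```bash
echo '[[0.55,[45.1,-6.2,0],0],[0.55,[45.1,-6.2,0],0],[0.55,[45.1,-6.2,0],0],[0.55,[45.1,-6.2,0],0],[0.55,[45.1,-6.2,0],0],[0.55,[45.1,-6.2,0],0],[0.55,[45.1,-6.2,0],0],[0.55,[45.1,-6.2,0],0]]' | python3 shift.py; echo '[[0.55,[0,0,20],0],[0.55,[0,0,20],0],[0.55,[0,0,0],0],[0.55,[0,0,0],0]]' | python3 shift.py;python3 d.py 506.6 357.4 5 -0.03;  python3 - <<'E'
from h import *
im=arm.snapshot("top"); crop(im,"pics/t5.png",150,385,110,270,3,1.)
E
```

```text
clock: 23.68
ee_pos: [503.2, 358.5, 124.8]
tool_rot: [0.0, 0.718, 0.696, 0.001]
contact_force: [0.5, 0.2, -0.5]
grip_width: 0.556
grip_force: 0.0
clock: 24.18
ee_pos: [503.6, 355.9, 83.7]
tool_rot: [-0.0, 0.718, 0.696, -0.0]
contact_force: [0.1, 1.0, 0.1]
grip_width: 0.55
grip_force: 0.0
now [503.6 355.9  83.7] turn -0.001 d(now) [ 1.6  2.9 78.7] d(after turn) [ 1.6  2.9 78.7] tilt 0.0 F [0.1 1.  0.1] grip 0.550 0.0 t 24.175
```

View pics/t5.png

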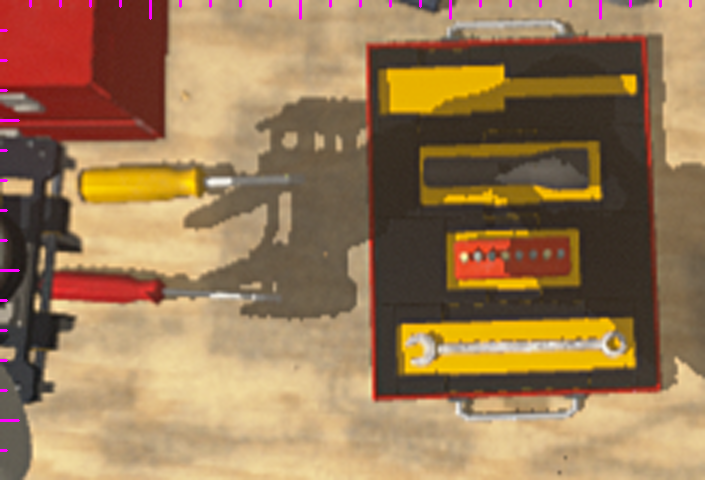

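The bit holder is home in its pocket at (321,196) and the fingers straddle the red handle.

```bash
echo '[[0.55,[1.5,2.5,35],0],[0.55,[0,0,25],0],[0.55,[0,0,14],0],[0.55,[0,0,0],0],[0.55,[0,0,0],0],[0.55,[0,0,0],0]]' | python3 shift.py;python3 d.py 506.6 357.4 5 -0.03; echo '[[0,[0,0,0],0],[0,[0,0,0],0],[0,[0,0,0],0],[0,[0,0,0],0]]' | python3 shift.py 30; python3 d.py 506.6 357.4 5 -0.03
```

```text
clock: 24.98
ee_pos: [506.7, 358.7, 11.0]
tool_rot: [0.0, 0.718, 0.696, 0.001]
contact_force: [0.7, 0.8, 0.2]
grip_width: 0.547
grip_force: 0.0
now [506.7 358.7  11. ] turn 0.000 d(now) [-1.3 -0.1  6. ] d(after turn) [-1.3 -0.1  6. ] tilt 0.002 F [0.7 0.8 0.2] grip 0.547 0.0 t 24.975
clock: 25.48
ee_pos: [505.9, 358.3, 9.7]
tool_rot: [0.0, 0.718, 0.696, 0.0]
contact_force: [0.7, -0.6, 0.5]
grip_width: 0.24
grip_force: 30.0
now [505.9 358.3   9.7] turn 0.000 d(now) [-0.9  0.7  4.7] d(after turn) [-0.9  0.7  4.7] tilt 0.0 F [ 0.7 -0.6  0.5] grip 0.240 30.0 t 25.475
```

```bash
echo '[[0,[0,0,-20],0],[0,[0,0,-40],0],[0,[0,0,-50],0],[0,[0,0,0],-0.087],[0,[0,0,0],0],[0,[0,0,0],0]]' | python3 shift.py; python3 d.py 690.4 62 120 0.057
```

```text
clock: 26.22
ee_pos: [505.1, 358.0, 119.1]
tool_rot: [-0.0, 0.687, 0.726, -0.001]
contact_force: [0.0, -0.2, -0.6]
grip_width: 0.238
grip_force: 30.0
now [505.1 358.  119.1] turn -0.001 d(now) [-305.8  168.5   -0.9] d(after turn) [-306.1  168.1   -0.9] tilt 0.001 F [ 0.  -0.2 -0.6] grip 0.238 30.0 t 26.225
```

```bash
echo '[[0,[-45,0,0],0],[0,[-45,0,0],0],[0,[-45,0,0],0],[0,[-31,31,0],0],[0,[-35,34,0],0],[0,[-35,34,0],0],[0,[-35,34,0],0],[0,[-35,35,0],0]]' | python3 shift.py; echo '[[0,[0,0,0],0],[0,[0,0,0],0],[0,[0,0,30],0],[0,[0,0,0],0],[0,[0,0,0],0]]' | python3 shift.py;python3 d.py 690.4 62 16.7 0.057
```

```text
clock: 27.22
ee_pos: [691.3, 61.2, 118.5]
tool_rot: [-0.001, 0.687, 0.727, -0.001]
contact_force: [0.9, -0.6, -0.3]
grip_width: 0.235
grip_force: 30.0
clock: 27.85
ee_pos: [690.7, 63.2, 90.4]
tool_rot: [0.0, 0.686, 0.727, 0.0]
contact_force: [-0.3, 0.6, -1.4]
grip_width: 0.239
grip_force: 30.0
now [690.7  63.2  90.4] turn 0.001 d(now) [-1.2 -0.4 73.7] d(after turn) [-1.2 -0.4 73.7] tilt 0.0 F [-0.3  0.6 -1.4] grip 0.239 30.0 t 27.85
```

```bash
echo '[[0,[-1,0,30],0],[0,[0,0,20],0],[0,[0,0,15],0],[0,[0,0,6],0],[0,[0,0,0],0],[0,[0,0,0],0]]' | python3 shift.py;python3 d.py 690.4 62 16.7 0.057
```

```text
clock: 28.6
ee_pos: [691.8, 61.3, 19.6]
tool_rot: [0.001, 0.687, 0.727, 0.001]
contact_force: [-0.1, 0.3, -1.4]
grip_width: 0.236
grip_force: 30.0
now [691.8  61.3  19.6] turn 0.000 d(now) [ 0.8 -1.3  2.9] d(after turn) [ 0.8 -1.3  2.9] tilt 0.002 F [-0.1  0.3 -1.4] grip 0.236 30.0 t 28.6
```

```bash
echo '[[0,[0,0,2.5],0],[0,[0,0,0],0],[0.33,[0,0,0],0],[0.33,[0,0,0],0],[0.35,[0,0,-20],0],[0.5,[0,0,-45],0],[0.5,[0,0,-45],0],[0.5,[0,0,-40],0]]' | python3 shift.py; echo '[[0.5,[-45,-45,0],0],[0.5,[-45,-45,0],0],[0.5,[-40,-45,0],0],[0.5,[-40,-45,0],0],[0.5,[-40,-45,0],0],[0.5,[-40,-45,0],0],[0.5,[-40,0,0],0],[0.5,[0,0,0],0]]' | python3 shift.py | tail -9;   python3 - <<'E'
from h import *
im=arm.snapshot("top"); 
crop(im,"pics/t6.png",262,378,112,244,4,1.)
b=cv2.imread("pics/top0.png")[:,:,::-1]
crop(np.hstack([im[150:200,160:270],im[150:200,380:490]]).repeat(1,0),"pics/_.png",0,220,0,50,3)
for n,(x0,x1,y0,y1) in dict(yel=(165,265,160,190),lng=(382,485,160,185)).items():
    print(n,np.abs(im[y0:y1,x0:x1].astype(int)-b[y0:y1,x0:x1]).mean())
print(arm.state()["ee_pos"])
E
```

```text
clock: 29.6
ee_pos: [691.6, 61.3, 170.0]
tool_rot: [0.001, 0.687, 0.727, 0.001]
contact_force: [0.6, 0.3, 0.1]
grip_width: 0.501
grip_force: 0.0
clock: 30.6
ee_pos: [439.4, -244.4, 167.9]
tool_rot: [0.002, 0.688, 0.726, -0.0]
contact_force: [0.6, 0.3, -0.5]
grip_width: 0.496
grip_force: 0.0
yel 1.6235555555555556
lng 1.8996763754045307
[ 439.62839806 -242.88342014  167.52323354]
```

View pics/t6.png

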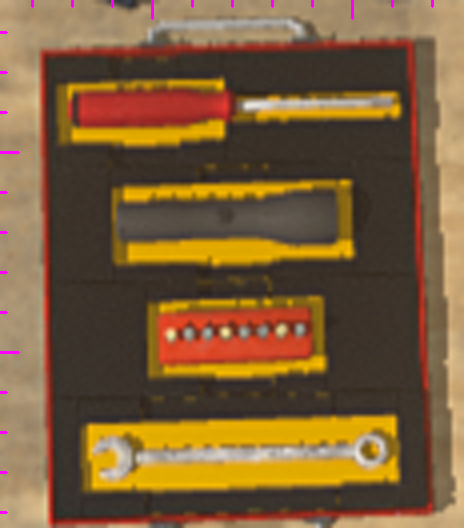

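All four tools look seated, and the long spanner and yellow driver are unchanged. The red driver's collar reaches (320,138), right at the step to the narrow channel, so I check its seating from the side camera.

Run:
```python
from h import *
im=arm.snapshot("scene"); crop(im,"pics/s1.png",250,390,160,245,5,1.2)
c=arm.camera_info("scene"); f=200/np.tan(np.radians(c["vfov"]/2)); K=np.array([[f,0,c["cx"]],[0,f,c["cy"]],[0,0,1.]])
Ti=np.linalg.inv(c["world_from_camera"]); rv,_=cv2.Rodrigues(Ti[:3,:3])
ax=np.array([-.057,1]); 
for z0 in (7,11,15):
  P=np.array([[*(np.array([693.6,5])+ax*s),z0+h] for s,h in ((-106,12.5),(11,12.5),(56,25),(106,12.5))])
  p,_=cv2.projectPoints(P,rv,Ti[:3,3],K,c["distortion"]); print(z0,((p.reshape(-1,2)-[250,160])*5).round(0).tolist())
```

```text
7 [[277.0, 56.0], [181.0, 144.0], [139.0, 165.0], [93.0, 225.0]]
11 [[277.0, 51.0], [180.0, 139.0], [138.0, 159.0], [92.0, 220.0]]
15 [[277.0, 46.0], [180.0, 134.0], [137.0, 154.0], [91.0, 214.0]]
```

View pics/s1.png

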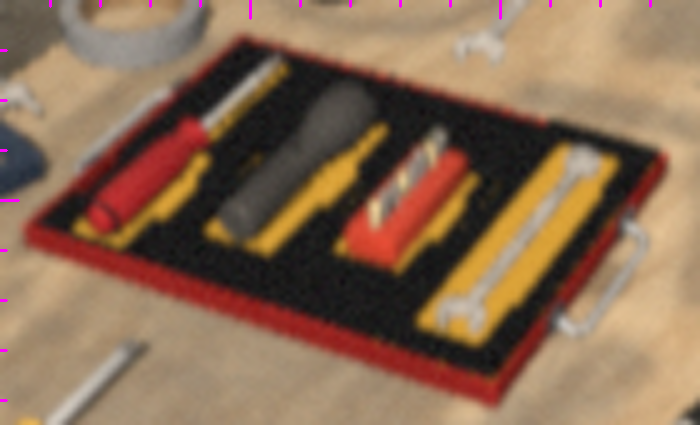

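Run:
```python
from h import *
im=arm.snapshot("top"); b=cv2.imread("pics/top0.png")[:,:,::-1]
def prof(I,x0,x1,y0,y1):
    c=cv2.resize(np.ascontiguousarray(I[y0:y1,x0:x1]),None,fx=4,fy=4,interpolation=cv2.INTER_CUBIC).astype(int)
    m=(c[:,:,0]>80)&(c[:,:,1]<.5*c[:,:,0])
    m[:, :]&=True
    for k in range(0,m.shape[1],4):
        r=np.flatnonzero(m[:,k]); print(x0+k/4, (len(r)/4, round(y0+r.mean()/4,1)) if len(r) else None, end="; ")
    print()
prof(b,158,210,197,214); prof(im,277,325,130,148)
```

```text
158.0 None; 159.0 None; 160.0 None; 161.0 None; 162.0 None; 163.0 (2.75, np.float64(204.8)); 164.0 (6.75, np.float64(205.0)); 165.0 (7.75, np.float64(205.0)); 166.0 (8.25, np.float64(205.0)); 167.0 (8.5, np.float64(205.1)); 168.0 (8.75, np.float64(205.2)); 169.0 (9.0, np.float64(205.1)); 170.0 (9.0, np.float64(205.1)); 171.0 (9.25, np.float64(205.0)); 172.0 (9.25, np.float64(205.0)); 173.0 (9.0, np.float64(205.1)); 174.0 (9.25, np.float64(205.2)); 175.0 (9.25, np.float64(205.2)); 176.0 (9.0, np.float64(205.4)); 177.0 (9.0, np.float64(205.4)); 178.0 (9.0, np.float64(205.6)); 179.0 (9.0, np.float64(205.6)); 180.0 (8.75, np.float64(205.8)); 181.0 (9.0, np.float64(205.9)); 182.0 (9.0, np.float64(205.9)); 183.0 (9.0, np.float64(205.9)); 184.0 (9.0, np.float64(205.9)); 185.0 (9.25, np.float64(206.0)); 186.0 (9.0, np.float64(206.1)); 187.0 (9.0, np.float64(206.1)); 188.0 (9.0, np.float64(206.1)); 189.0 (9.0, np.float64(206.1)); 190.0 (9.25, np.float64(206.2)); 191.0 (9.0, np.float64(206.4)); 192.0 (8.75, np.float64(206.2)); 193.0 (8.5, np.float64(206.4)); 194.0 (7.75, np.float64(206.5)); 19
[... 1098 characters left out ...]
9.0)); 301.0 (9.0, np.float64(138.9)); 302.0 (9.25, np.float64(138.8)); 303.0 (9.25, np.float64(138.8)); 304.0 (8.75, np.float64(138.8)); 305.0 (9.0, np.float64(138.6)); 306.0 (9.0, np.float64(138.6)); 307.0 (9.0, np.float64(138.6)); 308.0 (9.0, np.float64(138.6)); 309.0 (8.5, np.float64(138.6)); 310.0 (8.0, np.float64(138.6)); 311.0 (7.75, np.float64(138.5)); 312.0 (7.0, np.float64(138.6)); 313.0 (6.5, np.float64(138.6)); 314.0 (6.5, np.float64(138.4)); 315.0 (6.5, np.float64(138.4)); 316.0 (6.5, np.float64(138.4)); 317.0 (6.5, np.float64(138.4)); 318.0 (7.75, np.float64(138.2)); 319.0 (8.5, np.float64(138.4)); 320.0 (6.25, np.float64(138.0)); 321.0 None; 322.0 None; 323.0 None; 324.0 None;
```

The driver sits about 4–5 mm too far towards its blade end: the gap is 12 mm at the handle and 4.5 mm at the tip. The collar therefore overlaps the narrow channel. I regrip and shift it 5 mm towards the handle end.

```bash
echo '[[0.4,[40,0,0],0],[0.4,[40,45,0],0],[0.4,[40,45,0],0],[0.4,[40,45,0],0],[0.4,[40,45,0],0],[0.4,[45,45,0],0],[0.4,[45,45,0],0],[0.4,[0,0,0],0]]' | python3 shift.py|tail -6; echo '[[0.4,[0,0,0],0],[0.4,[0,0,0],0]]' | python3 shift.py | tail -1;python3 d.py 691.3 61.5 17.5 0.057
```

```text
clock: 31.75
ee_pos: [691.7, 66.8, 164.7]
tool_rot: [-0.001, 0.684, 0.729, -0.0]
contact_force: [-0.5, -1.2, -1.0]
grip_width: 0.406
grip_force: 0.0
grip_force: 0.0
now [690.4  60.7 166.7] turn -0.001 d(now) [  0.8   0.9 149.2] d(after turn) [  0.7   0.9 149.2] tilt 0.0 F [-0.2  0.7  0.8] grip 0.396 0.0 t 32.0
```

```bash
echo '[[0.4,[1,1,45],0],[0.4,[0,0,45],0],[0.4,[0,0,35],0],[0.4,[0,0,15],0],[0.4,[0,0,7],0],[0.4,[0,0,0],0],[0.4,[0,0,0],0]]' | python3 shift.py|tail -0; python3 d.py 691.3 61.5 17.5 0.057; echo '[[0,[0,0,0],0],[0,[0,0,0],0],[0,[0,0,0],0],[0,[0,0,0],0]]' | python3 shift.py 20; python3 d.py 691.3 61.5 17.5 0.057
```

```text
now [693.2  62.3  21. ] turn -0.000 d(now) [-0.7 -1.9  3.5] d(after turn) [-0.7 -1.9  3.5] tilt 0.003 F [-0.6  0.  -0.1] grip 0.402 0.0 t 32.875
clock: 33.38
ee_pos: [692.3, 62.4, 19.8]
tool_rot: [0.0, 0.687, 0.727, 0.0]
contact_force: [-2.2, 0.8, 5.6]
grip_width: 0.24
grip_force: 20.0
now [692.3  62.4  19.8] turn 0.000 d(now) [-0.8 -1.1  2.3] d(after turn) [-0.8 -1.1  2.3] tilt 0.001 F [-2.2  0.8  5.6] grip 0.240 20.0 t 33.375Exception ignored on flushing sys.stdout:
BrokenPipeError: [Errno 32] Broken pipe
```

```bash
echo '[[0,[0,0,-15],0],[0,[0,0,0],0],[0,[5,0,0],0],[0,[0,0,0],0],[0,[0,0,10],0],[0,[0,0,4],0],[0,[0,0,0],0],[0,[0,0,0],0]]' | python3 shift.py; echo '[[0,[0,0,0.7],0],[0,[0,0,0],0],[0.33,[0,0,0],0],[0.33,[0,0,0],0],[0.35,[0,0,-20],0],[0.5,[0,0,-45],0],[0.5,[0,0,-45],0],[0.5,[0,0,-40],0]]' | python3 shift.py; echo '[[0.5,[-45,-45,0],0],[0.5,[-45,-45,0],0],[0.5,[-40,-45,0],0],[0.5,[-40,-45,0],0],[0.5,[-40,-45,0],0],[0.5,[-40,-45,0],0],[0.5,[-40,0,0],0],[0.5,[0,0,0],0]]' | python3 shift.py | tail -6;   python3 - <<'E'
from h import *
a=arm.snapshot("top"); b=arm.snapshot("scene")
crop(a,"pics/a.png",262,378,112,160,6); crop(b,"pics/b.png",250,366,160,213,6,1.2)
cv2.imwrite("pics/f1.png",np.vstack([cv2.imread("pics/a.png"),cv2.imread("pics/b.png")])[:600])
E
```

```text
clock: 34.38
ee_pos: [691.1, 67.4, 19.8]
tool_rot: [-0.001, 0.687, 0.727, -0.0]
contact_force: [-1.9, 0.1, 2.9]
grip_width: 0.238
grip_force: 20.0
clock: 35.38
ee_pos: [692.4, 67.3, 173.2]
tool_rot: [0.001, 0.687, 0.727, 0.001]
contact_force: [0.8, -0.2, -0.0]
grip_width: 0.503
grip_force: 0.0
clock: 36.38
ee_pos: [440.2, -238.5, 171.1]
tool_rot: [0.002, 0.688, 0.726, -0.0]
contact_force: [0.7, 0.2, -0.3]
grip_width: 0.504
grip_force: 0.0
```

View pics/f1.png

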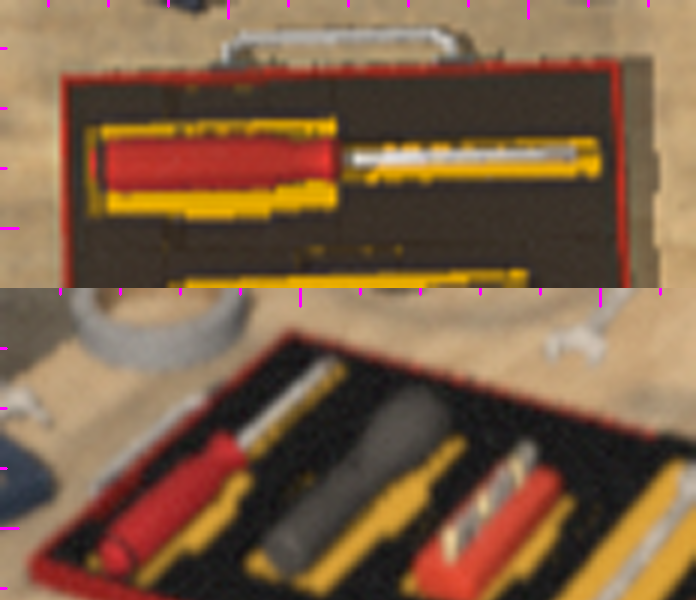

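The shifted driver lies flat. Its collar now ends at the step, at (319,138), and its handle end is inside the pocket with yellow visible beyond it. I'm handing the job in.

```bash
python3 -c "
from cell import arm
print(arm.close_job())"
```

```text
the job is handed in; nothing more can be done
None
```

I handed the job in at about 36 s with the short spanner, red screwdriver, bit holder and torch each in its own pocket; the cameras show all four seated flat and the long spanner and yellow screwdriver unmoved, but `close_job()` returned no verdict.

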